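# Square up the loose corner of an aluminium shield frame and hold it

### The arm

A 7-joint arm with a two-finger parallel gripper is mounted at the origin on the work surface. World frame = base frame: x ahead of the robot, y to its left, z up, the work surface at z = 0. Lengths are in m, angles in degrees, forces in N, time in s.
With the tool pointing down it reaches from about 0.4 to 0.925 m from the base axis. Payload 4.1 kg.
Tool frame: the origin (TCP) lies midway between the tips of the shut fingers; the grasp point (between the pads) lies 19 mm behind it; x points along the fingers, y is the direction in which the jaws open and shut, and the axes are right-handed (so a half turn about x gives the same grasp; the last joint's range is limited). The gripper opens to 85 mm and grips with 20 to 120 N. Pads are 22 mm wide; open, the fingers measure 114 mm over their backs; the gripper's body (76 mm by 85 mm) begins 54 mm behind the grasp point. The pads swing forward as they close: fully open they stand 13 mm farther back than shut.
Start: joints at [67.838, 22.827, 2.584, 88.041, -1.071, 69.15, -2.905], TCP at [0.185, -0.623, 0.231] pointing down, gripper open.
Joint ranges: [-161.44, 161.44], [-28.35, 127.94], [-78.24, 83.42], [0, 140.83], [-78.03, 258.03], [13.02, 114.36], [-168.23, 168.23]. Speed limits (degrees/s): [147.25, 147.25, 180, 180, 180, 180, 180].

### API

Orientations are given as a 3x3 rotation matrix whose columns are the frame's x, y, z axes.
In Python, from plant import manip gives the robot as it stands.
- The arm moves only by the shell command python3 -m jog 'ROWS' [OPENING] [FORCE]. ROWS is text: rows parted by semicolons, each of 6 numbers parted by spaces: the shift along the tool's x, y, z in mm, then the turn, a rotation vector about the tool's x, y, z in degrees. A call has 1 to 8 rows; each row is the pose to reach, as a shift and turn from the pose measured when the call began, along the tool's axes at that moment; what a row does not reach only later rows make up. A row lasts 1/8 s, in which the tool goes at most 62.5 mm and 10.7 degrees, less where a joint would pass 70% of its speed; a pose out of reach is approached as far as the arm can. A call with a gripper value outside its range is refused whole. OPENING is the opening, from 0 (shut) to 1 (fully open), set as the call begins (- or left out, the last holds). The fingers move at their own pace and stop on an object; FORCE is the grip in N (left out, the last holds). Time passes only in rows, so rows that repeat a pose let the fingers close. It gives the time, the measured TCP pose, the force and the opening at its end, in the units of the state.
- manip.get_state(): the state, without advancing time (a new reading comes with each control period).
- manip.camera(name): name is "side" or "top"; returns a dict with "pixels" (384x512x3 uint8, blue, green, red), "vertical_fov" (degrees; the focal length in pixels is half the picture's height over the tangent of half this angle, whatever the lens; pixels are square), "cx", "cy" (the principal point, pixels), "camera_from_world" (4x4, takes a point from world to camera coordinates). Camera axes: x right, y down, z forward; pixel columns grow to the right and rows downward; lengths in m; the calibration is good to about 2 mm. A picture is of the moment at which its call begins. There is no depth.
- manip.finish_job(): hands the job in, once; it reports no verdict.
The state is a dict: "time_s": time; "joint_pos": joint angles; "qvel": joint speeds; "tau": joint torques, N m; "tool_pos": TCP position; "orientation": TCP orientation; "ft_force": force on the tool from outside, world axes, zero at the start; "wrist_torque": the same for the moment, N m; "grip_width": finger opening in m.
Only numpy, scipy, OpenCV 4.12 (cv2) and the standard library are available. Lean on these libraries where they do the work, as an engineer would, in place of code of your own. Each camera call takes 0.05 s, during which the arm holds its last target.

### The job

The side rail of this aluminium frame is still loose at the corner and leans inwards. Pick up the braced square by its diagonal brace and, keeping it flat on the bench, press its right-angled corner into the inside corner of the frame until both outer edges lie flush against the two rails and the loose rail is pushed out square. Finish while still gripping it there with a steady light push against both rails, so that the corner can be screwed tight, and leave the jar, parts tray and hex key alone.

Things in the scene. Friction and masses are not known exactly. Their poses are not given: they have to be found in the camera images.
- frame: Frame with its fixed rail, 30 x 30 mm slotted aluminium, screwed to the bench (two angle feet on its far side). Origin: the frame's inside corner, at bench level; z up. Its inner face is its plane x = 0, from 260 mm along -y to 30 mm along +y; it fills x = 0 to 30, z = 0 to 30 mm. The inside of the corner is the -x, -y quarter. A thin corner plate on top of the joint (to z = 37 mm) does not overhang the inside.
- loose_rail (a joint): Angle (rad) of the loose rail about the vertical through the inside corner. 0 = square to the fixed rail; positive = its free end leans inwards (towards -y of frame), corner tighter than 90 degrees. Starts at 0.035 to 0.087. Limits -0.12 and 0.14. Friction about 0.6 N m (4 N at 150 mm from the corner moves it); it stays where it is left.
- loose_rail_face (a point): The loose rail (turns with loose_rail), 30 x 30 mm aluminium, 250 mm long, black end cap. Origin at the inside corner at bench level, same point as frame's origin. It runs along its own -x; its inner face is its own plane y = 0 (looking to -y); it fills y = 0 to 30, z = 0 to 30 mm.
- square_brace (a point): Grip point: centre, half-way up, of the diagonal brace of the square, a loose teal aluminium tool lying flat, 12 mm thick (this point is 6 mm above the bench), about 0.35 kg. Square's axes, z up. The brace is a bar 20 mm wide and 160 mm long running along (1, -1); grip across it, closing along (1, 1). The window between brace and legs is open: 59 mm from brace to the legs' inner corner.
- square_corner (a point): Outer right-angled corner of the square, at (+70.7, +70.7, 0) mm from square_brace, same axes. From it two legs, each 170 mm long and 22 mm wide, run along -x (outer edge looks to +y) and along -y (outer edge looks to +x). Pressed home, this corner lies above the origin of frame and the axes of both are parallel.
- jar: Bystander: loose specimen jar with purple cap, 44 mm diameter, 62 mm high, standing behind the fixed rail. Origin at the centre of its underside.
- parts_tray: Bystander: loose blue tray of slot nuts 90 x 70 x 22 mm, on the outer side of the loose rail. Origin at the centre of its underside.
- hex_key: Bystander: loose L-shaped hex key of 8 mm bar, 100 x 35 mm, lying beyond the free end of the fixed rail. Origin at the free end of its long arm, which runs along its x.
There are look-alikes about, which are no part of the job. Several things look just like the part that bears square_brace: the one meant starts farthest to the robot's right.

How it is judged:
By the outcome, as a careful person would: the job done as asked, in the order asked, and still so for the second after the job is handed in, while the arm keeps its last pose, push and grip.
It also fails if it takes over 42 s, if anything falls off the work surface, if the arm or the gripper's body presses on something with over 40 N, if the wrist force passes 120 N, or if a joint passes its speed limit or range.

## Working session

There is one attempt and no reset: what is moved stays moved. The work goes in short steps, Python scripts to look and compute and a shell command to move; the robot and the scene stay as the last step left them, time stands still between calls to the robot, and variables do not carry over. Pictures are saved under pics/ and viewed, and the job is handed in when it is done.

```bash
mkdir -p pics; ls; python3 - <<'E'
from plant import manip
import cv2
for n in("top","side"):
    c=manip.camera(n); cv2.imwrite(f"pics/{n}0.png",c["pixels"]); print(n,c["vertical_fov"],c["cx"],c["cy"],c["camera_from_world"].__repr__())
s=manip.get_state(); print(s)
E
```

```text
pics
top 53.801091102129135 257.3927380577371 189.99604693803974 array([[-0.16894463, -0.98562277, -0.00233877,  0.20474065],
       [-0.96308655,  0.16558534, -0.21223994,  0.59412713],
       [ 0.20957578, -0.03360436, -0.97721479,  0.98090749],
       [ 0.        ,  0.        ,  0.        ,  1.        ]])
side 56.82277361731506 246.6967739388665 189.17712578461496 array([[ 0.99502804, -0.09792806, -0.01814637, -0.58818937],
       [-0.06563057, -0.5076759 , -0.85904471,  0.12130702],
       [ 0.07491211,  0.85596453, -0.51157883,  0.80885008],
       [ 0.        ,  0.        ,  0.        ,  1.        ]])
{'time_s': 0.1, 'joint_pos': array([67.83823166, 22.86893473,  2.57970639, 88.10638363, -1.07311001,
       69.15063604, -2.90272617]), 'qvel': array([-0.01445635, -0.21156138,  0.01851096, -0.25736333,  0.00427973,
       -0.04583323, -0.05955499]), 'tau': array([ 2.56551197e-03, -4.76264298e+01,  1.36962399e+00, -2.54951423e+01,
        1.19054300e-02,  4.97096364e-03, -3.33767531e-06]), 'tool_pos': array([ 0.18437388, -0.62270951,  0.23035741]), 'orientation': array([[-5.91768384e-04,  2.83983265e-01, -9.58829054e-01],
       [ 1.67534964e-03, -9.58827595e-01, -2.83983867e-01],
       [-9.99998422e-01, -1.77442659e-03,  9.16325942e-05]]), 'ft_force': array([-0.1569909 , -0.02894168, -0.33750862]), 'wrist_torque': array([-0.03446475,  0.01991168,  0.00270669]), 'grip_width': 0.08537706084110952}
```

View pics/top0.png

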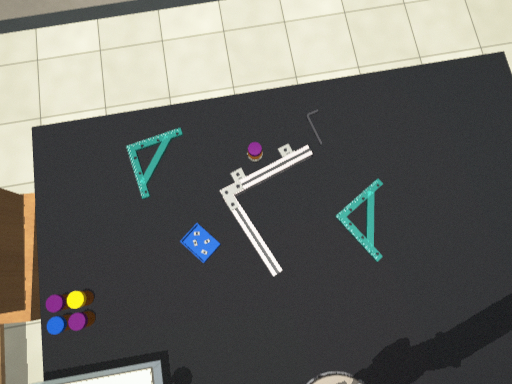

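View pics/side0.png

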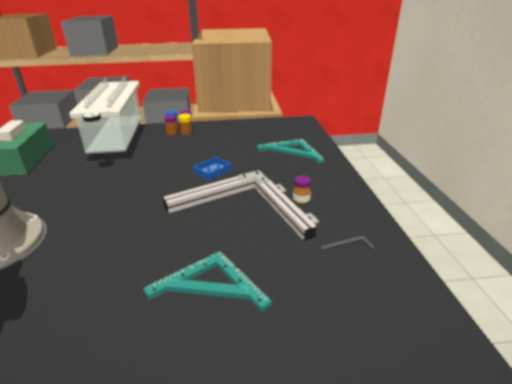

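```bash
python3 - <<'E'
import cv2
a=cv2.imread("pics/top0.png")
cv2.imwrite("pics/sq.png",cv2.resize(a[170:270,325:395],None,fx=6,fy=6,interpolation=cv2.INTER_CUBIC))
cv2.imwrite("pics/fr.png",cv2.resize(a[135:285,205:325],None,fx=4,fy=4,interpolation=cv2.INTER_CUBIC))
b=cv2.imread("pics/side0.png")
cv2.imwrite("pics/sqs.png",cv2.resize(b[245:315,135:280],None,fx=5,fy=5,interpolation=cv2.INTER_CUBIC))
cv2.imwrite("pics/frs.png",cv2.resize(b[160:245,155:325],None,fx=4.5,fy=4.5,interpolation=cv2.INTER_CUBIC))
E
```

```text
(no output)
```

View pics/sq.png

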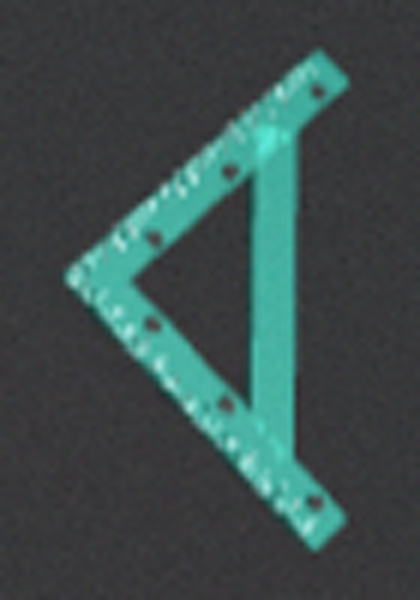

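View pics/fr.png

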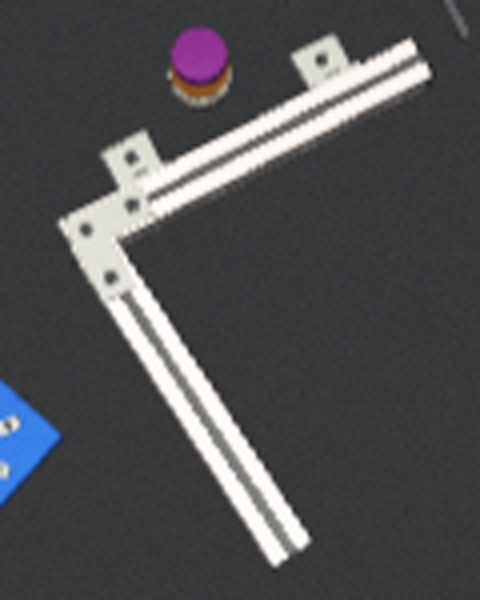

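View pics/sqs.png

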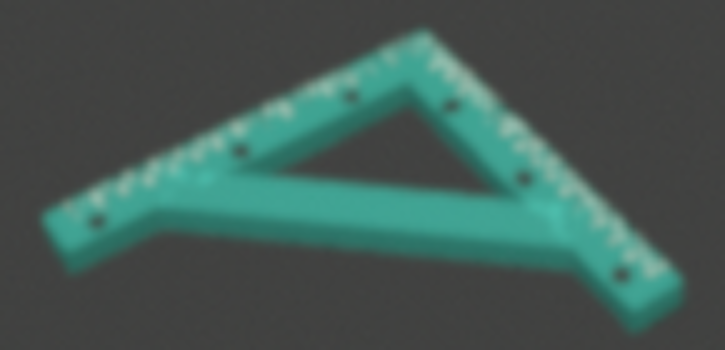

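View pics/frs.png

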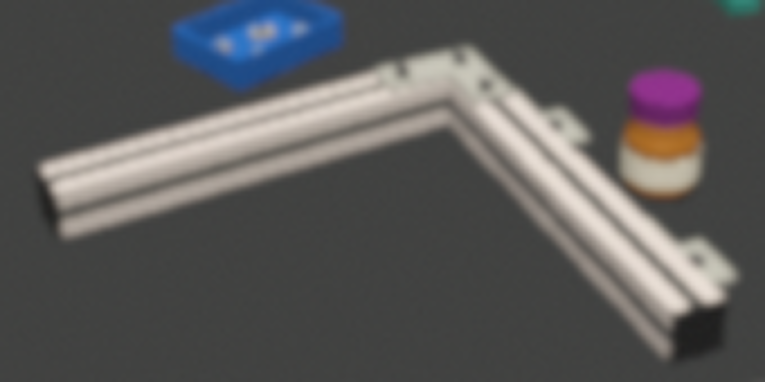

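Two squares fit: top view (155,160) and (362,220). The second is much farther right (robot's −y), so that is the one meant; the enlarged crop confirms its corner points to image left and its brace runs almost vertically. Next I fit the poses from both views.

```bash
cat > h.py <<'E'
import numpy as np, cv2
from scipy.optimize import least_squares
from plant import manip
CAL={}
def setcal(n,c): CAL[n]=(192/np.tan(np.radians(c["vertical_fov"]/2)),c["cx"],c["cy"],np.array(c["camera_from_world"]))
def proj(n,P):
    f,cx,cy,T=CAL[n]; p=np.atleast_2d(P)@T[:3,:3].T+T[:3,3]
    return np.c_[f*p[:,0]/p[:,2]+cx,f*p[:,1]/p[:,2]+cy]
def R(a): return np.array([[np.cos(a),-np.sin(a),0],[np.sin(a),np.cos(a),0],[0,0,1]])
def uncrop(u,off,s): return (np.array(u)+.5)/s-.5+np.array(off)
def fitpts(obs,x0):  # obs: (cam, localpt, px); pose x,y,yaw
    def r(x): return np.concatenate([(proj(n,(R(x[2])@np.array(l)+[x[0],x[1],0]))[0]-p) for n,l,p in obs])
    s=least_squares(r,x0,loss='soft_l1'); return s.x,r(s.x).reshape(-1,2)
def fitlines(obs,x0): # x: x,y,yaw,th ; obs (cam, rail 'F'/'L', z, px)
    def r(x):
        o=[]
        for n,k,z,p in obs:
            a=x[2]+(x[3] if k=='L' else 0)   # loose: rotate +th takes -x end towards -y
            d=R(a)@([0,-1,0] if k=='F' else [-1,0,0])
            A=np.array([x[0],x[1],z]); q=proj(n,[A+.02*d,A+.2*d]); t=q[1]-q[0]; t/=np.linalg.norm(t)
            e=p-q[0]; o.append(t[0]*e[1]-t[1]*e[0])
        return np.array(o)
    s=least_squares(r,x0,loss='soft_l1'); return s.x,r(s.x)
E
cat > m0.py <<'E'
from h import *
for n in("top","side"): setcal(n,manip.camera(n))
k=1e-3
loc=lambda x,y:np.array([x,y,12])*k   # relative to corner
T=lambda u:uncrop(u,(325,170),6); S=lambda u:uncrop(u,(135,245),5)
obs=[("top",loc(0,0),T((65,275))),("top",loc(0,-170),T((320,48))),("top",loc(-22,-170),T((350,80))),("top",loc(-170,0),T((317,551))),("top",loc(-170,-22),T((347,519))),
("side",loc(0,0),S((425,28))),("side",loc(-170,0),S((42,215))),("side",loc(-170,-22),S((70,252))),("side",loc(0,-170),S((685,285))),("side",loc(-22,-170),S((635,317)))]
x,r=fitpts(obs,[.55,-.3,0]); print("corner",x[:2],np.degrees(x[2])); print(r.round(1).tolist())
b=np.array([x[0],x[1],0])+R(x[2])@[-.0707,-.0707,0]; print("brace",b)
F=lambda u:uncrop(u,(205,135),4); G=lambda u:uncrop(u,(155,160),4.5)
obs=[("top",'F',.03,F((432,75))),("top",'F',.03,F((158,217))),("top",'L',.03,F((311,541))),("top",'L',.03,F((145,280))),
("side",'F',0,G((450,122))),("side",'F',0,G((668,358))),("side",'L',0,G((65,238))),("side",'L',0,G((447,122)))]
y,r=fitlines(obs,[.62,0,.3,.05]); print("frame",y[:2],np.degrees(y[2]),"th",y[3]);print(r.round(2))
np.save("fit.npy",np.r_[x,y])
for n in("top","side"):
    im=manip.camera(n)["pixels"].copy(); im=cv2.resize(im,None,fx=1.5,fy=1.5,interpolation=cv2.INTER_CUBIC)
    A=np.array([y[0],y[1],0])
    for z in(0,.03):
        for d in(R(y[2])@[0,-.26,0],R(y[2]+y[3])@[-.25,0,0]):
            q=(proj(n,[A+[0,0,z],A+d+[0,0,z]])+.5)*1.5; cv2.line(im,*[tuple(int(v) for v in p) for p in q],(0,0,255) if z else (0,255,255),1)
    L=[loc(0,0),loc(-170,0),loc(-170,-22),loc(-22,-22),loc(-22,-170),loc(0,-170)]
    q=(proj(n,[R(x[2])@l+[x[0],x[1],0] for l in L])+.5)*1.5
    cv2.polylines(im,[q.astype(int)],True,(0,0,255),1)
    cv2.imwrite(f"pics/ov_{n}.png",im)
E
python3 m0.py
```

```text
corner [ 0.52302459 -0.10751096] 30.69639355886675
[[-0.3, -0.9], [-0.1, -0.5], [0.2, -0.3], [-0.7, -0.9], [-0.0, -0.8], [-0.1, 1.1], [-0.1, 0.3], [-1.1, 0.1], [-0.6, -0.1], [-0.3, -0.5]]
brace [ 0.49832232 -0.20439634  0.        ]
frame [0.62857777 0.16899671] 18.30545910580091 th 0.08285573177309731
[ 0.67  0.67  0.17 -0.27 -0.7  -0.71 -0.22  0.43]
```

View overlays.

View pics/ov_top.png

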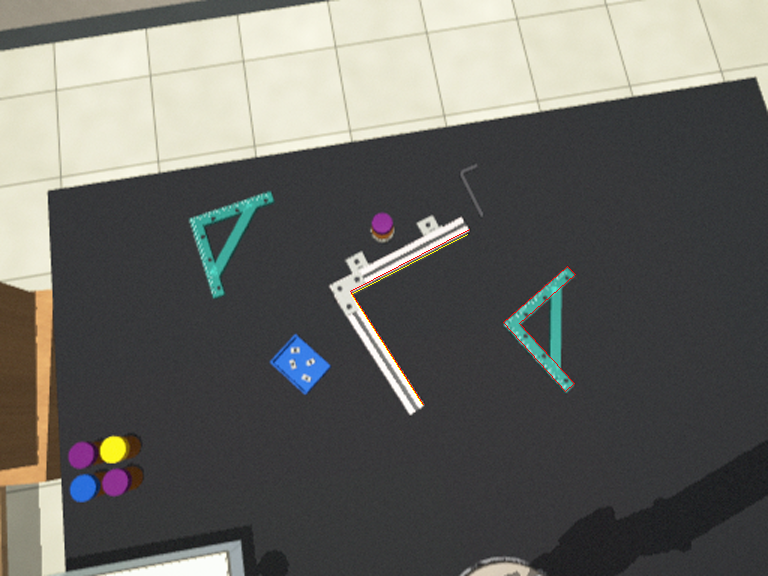

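View pics/ov_side.png

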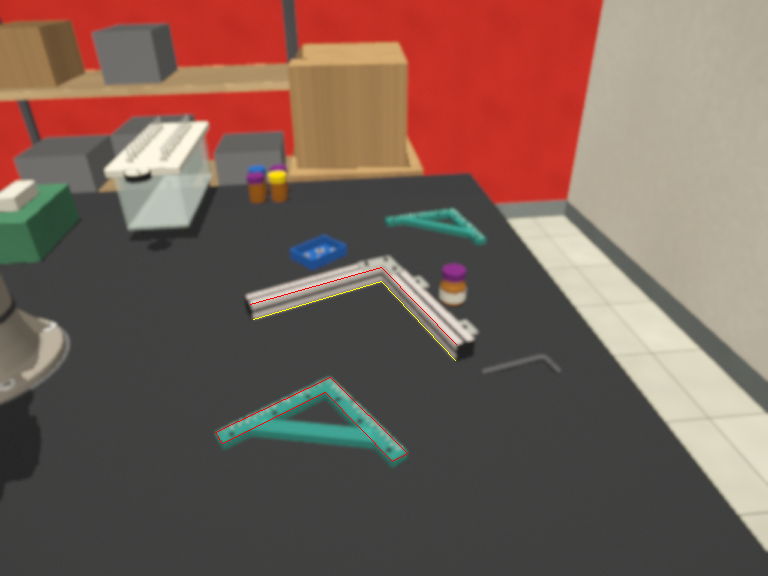

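```bash
cat >> h.py <<'E'
from scipy.spatial.transform import Rotation as Ro
def goal(pos,ya):
    s=manip.get_state(); O=np.array(s["orientation"]); p=np.array(s["tool_pos"])
    a=np.radians(ya); x=np.array([0,0,-1.]); y=np.array([np.cos(a),np.sin(a),0]); G=np.c_[x,y,np.cross(x,y)]
    d=O.T@(np.array(pos)-p)*1e3; rv=Ro.from_matrix(O.T@G).as_rotvec(degrees=True)
    print("t",s["time_s"],"tcp",p.round(4),"shift",d.round(1),"rot",rv.round(2),"F",np.round(s["ft_force"],1),"w",round(s["grip_width"],4))
E
python3 -c "
from h import *
goal([.4983,-.2044,.10],75.7-180)"
```

```text
t 0.3 tcp [ 0.1844 -0.6231  0.231 ] shift [ 131.1 -312.3 -419.8] rot [3.079e+01 1.000e-02 3.000e-02] F [-0.8  1.3 -0.7] w 0.0854
```

```bash
python3 -m jog '0 -20 -27 2 0 0;5 -50 -67 6 0 0;15 -85 -115 10 0 0;25 -120 -161 15 0 0;35 -155 -208 20 0 0;50 -190 -256 25 0 0;65 -225 -303 29 0 0;80 -260 -350 30.8 0 0' 0.58 30; python3 -c "
from h import *
goal([.4983,-.2044,.06],75.7-180)"
```

```text
time_s: 1.3
tool_pos: [0.4473, -0.2729, 0.151]
orientation: [[0.001, -0.249, -0.969], [-0.0, -0.969, 0.249], [-1.0, -0.0, -0.001]]
ft_force: [0.5, -0.4, -0.1]
grip_width: 0.0497
t 1.3 tcp [ 0.4473 -0.2729  0.151 ] shift [ 91.  -79.  -32.3] rot [-0.09 -0.04  0.01] F [ 0.5 -0.4 -0.1] w 0.0497
```

```bash
python3 -m jog '20 -40 -17 0 0 0;55 -75 -31 0 0 0;91 -79 -32.3 0 0 0;91 -79 -32.3 0 0 0'; python3 -c "
from h import *
goal([.4983,-.2044,.003],75.7-180)
a=manip.camera('top')['pixels'];b=manip.camera('side')['pixels']
A=cv2.resize(a[150:290,300:440],None,fx=4,fy=4);B=cv2.resize(b[200:340,120:300],None,fx=4,fy=4)
cv2.imwrite('pics/g1t.png',A);cv2.imwrite('pics/g1s.png',B)"
```

```text
time_s: 1.8
tool_pos: [0.4962, -0.203, 0.0577]
orientation: [[-0.005, -0.247, -0.969], [0.002, -0.969, 0.247], [-1.0, -0.001, 0.006]]
ft_force: [-0.1, -1.0, -0.3]
grip_width: 0.0496
t 1.8 tcp [ 0.4962 -0.203   0.0577] shift [54.7  0.9 -2.7] rot [-0.    0.32  0.04] F [-0.1 -1.  -0.3] w 0.0496
```

View pics/g1t.png

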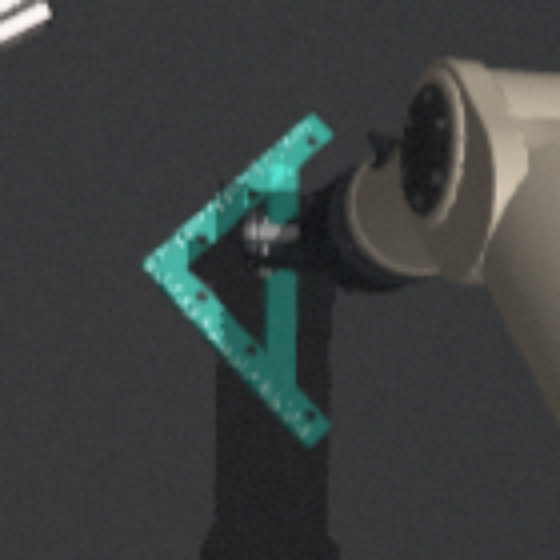

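View pics/g1s.png

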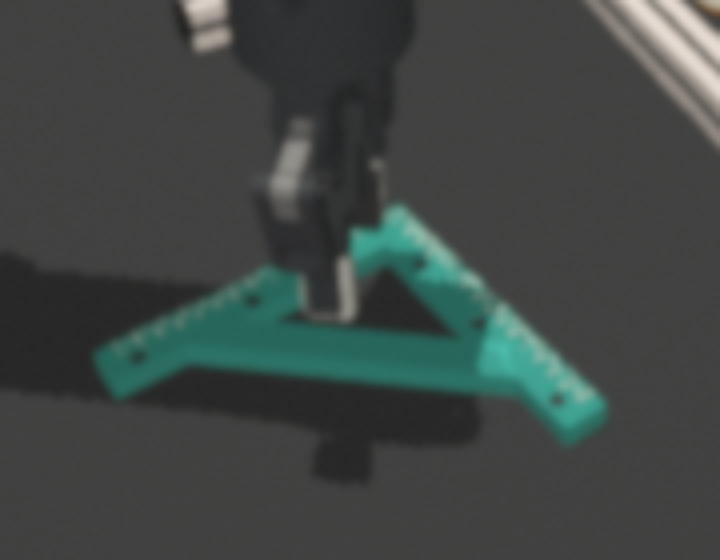

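The gripper straddles the brace's centre, with its fingertips at side crop (328,318). Descending now.

```bash
python3 -m jog '20 0.5 -1.5 0 0 0;40 0.9 -2.7 0 0.3 0;50 0.9 -2.7 0 0.3 0;52 0.9 -2.7 0 0.3 0;52 0.9 -2.7 0 0.3 0'; python3 -c "
from h import *
goal([.4983,-.2044,.003],75.7-180)
b=manip.camera('side')['pixels']
cv2.imwrite('pics/g2s.png',cv2.resize(b[200:340,120:300],None,fx=4,fy=4))"
```

```text
time_s: 2.52
tool_pos: [0.5015, -0.2073, 0.0096]
orientation: [[0.008, -0.25, -0.968], [-0.003, -0.968, 0.25], [-1.0, 0.001, -0.008]]
ft_force: [0.3, -0.2, 0.2]
grip_width: 0.0496
t 2.525 tcp [ 0.5015 -0.2073  0.0096] shift [ 6.6 -2.   3.8] rot [-0.17 -0.46 -0.04] F [ 0.3 -0.2  0.2] w 0.0496
```

View pics/g2s.png

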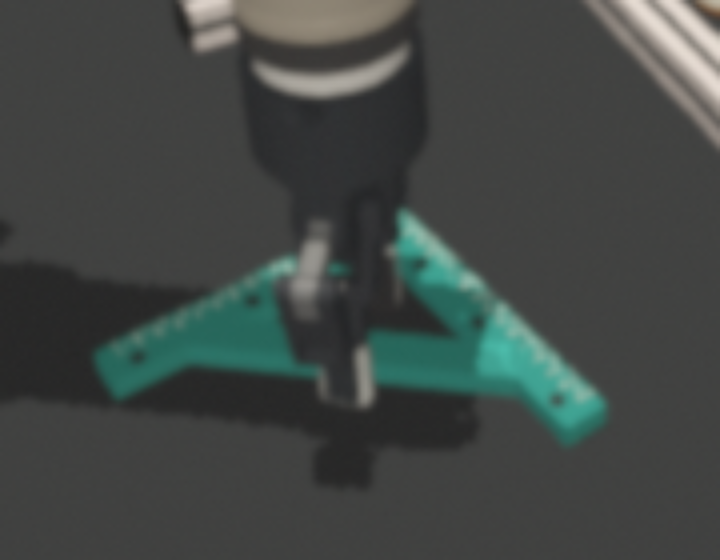

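```bash
python3 -m jog '4 -2 3.8 0 -0.4 0;6 -2 3.8 0 -0.4 0;6.5 -2 3.8 0 -0.4 0;6.5 -2 3.8 0 -0.4 0'; python3 -c "
from h import *
goal([.4983,-.2044,.003],75.7-180)"
```

```text
time_s: 3.08
tool_pos: [0.4984, -0.2044, 0.0031]
orientation: [[0.001, -0.25, -0.968], [-0.001, -0.968, 0.25], [-1.0, 0.001, -0.001]]
ft_force: [0.3, -0.1, -0.5]
grip_width: 0.0495
t 3.075 tcp [ 0.4984 -0.2044  0.0031] shift [0.1 0.1 0.1] rot [-0.16 -0.06 -0.03] F [ 0.3 -0.1 -0.5] w 0.0495
```

Spot on. Close.

```bash
python3 -m jog '0 0 0 0 0 0;0 0 0 0 0 0;0 0 0 0 0 0;0 0 0 0 0 0;0 0 0 0 0 0;0 0 0 0 0 0' 0 60; python3 -c "
from h import *
goal([.4983,-.2044,.003],75.7-180)
print(manip.get_state()['wrist_torque'])
b=manip.camera('side')['pixels']
cv2.imwrite('pics/g3s.png',cv2.resize(b[200:340,120:300],None,fx=4,fy=4))
b=manip.camera('top')['pixels']
cv2.imwrite('pics/g3t.png',cv2.resize(b[150:290,300:440],None,fx=4,fy=4))"
```

```text
time_s: 3.82
tool_pos: [0.4986, -0.2043, 0.0033]
orientation: [[0.001, -0.25, -0.968], [-0.001, -0.968, 0.25], [-1.0, 0.001, -0.001]]
ft_force: [-0.9, 0.9, 5.3]
grip_width: 0.0177
t 3.825 tcp [ 0.4986 -0.2043  0.0033] shift [0.3 0.2 0.3] rot [-0.15 -0.07 -0.03] F [-0.9  0.9  5.3] w 0.0177
[0.25670914 0.20690754 0.020433  ]
```

View pics/g3s.png

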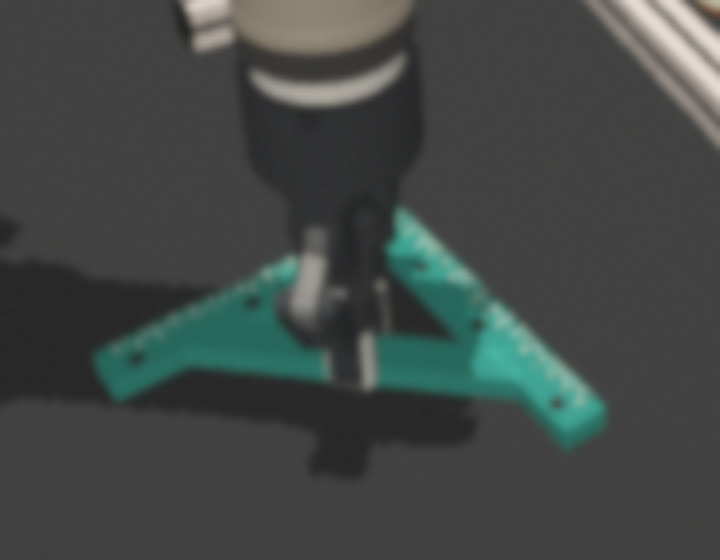

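View pics/g3t.png

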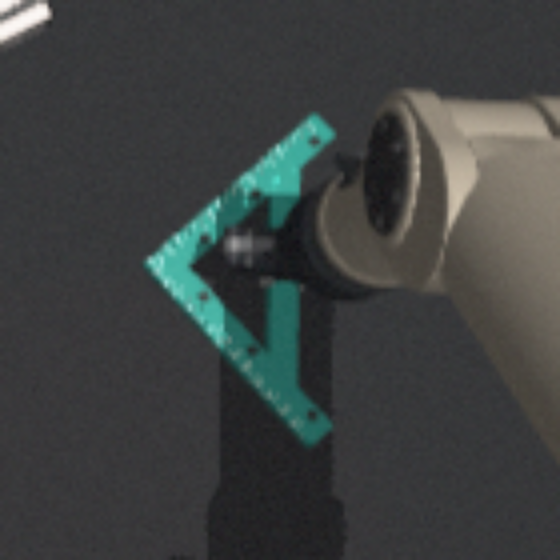

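```bash
cat >> h.py <<'E'
FIT=np.load("fit.npy"); FC=FIT[3:5]; FY=np.radians(18.3)
def fgoal(ox,oy,z,yaw=18.3):
    c=np.array([FC[0],FC[1],0])+R(FY)@[ox/1e3,oy/1e3,0]
    b=c+R(np.radians(yaw))@[-.0707,-.0707,0]; b[2]=z
    goal(b,yaw+45-180)
    s=manip.get_state(); p=np.array(s["tool_pos"])-np.array([FC[0],FC[1],0]); y=s["orientation"][:,1]; w=np.degrees(np.arctan2(y[1],y[0]))+135
    print("corner in frame mm",((R(-FY)@(p+R(np.radians(w))@[.0707,.0707,0]))*1e3).round(1),"yaw",round(w,2),"F frame",(R(-FY)@s["ft_force"]).round(1),"T",np.round(s["wrist_torque"],2))
E
python3 -c "
from h import *
fgoal(-12,-30,.0035)"
```

```text
t 3.925 tcp [ 0.4986 -0.2043  0.0033] shift [  -0.3 -264.5  -17.6] rot [12.25 -0.08 -0.02] F [-1.8  0.8  5.4] w 0.0177
corner in frame mm [-186.5 -229.5    3.3] yaw 30.55 F frame [-1.4  1.3  5.4] T [0.27 0.21 0.05]
```

```bash
python3 -m jog '-0.7 -4 -0.3 0 0 0;-0.7 -12 -1 1 0 0;-0.7 -24 -2 3 0 0;-0.7 -36 -3 5 0 0;-0.7 -48 -4 7 0 0;-0.7 -60 -5 9 0 0;-0.7 -72 -6 10.5 0 0;-0.7 -84 -7 12 0 0';python3 -c "
from h import *
fgoal(-12,-30,.0035)"
```

```text
time_s: 4.92
tool_pos: [0.5261, -0.1236, 0.0034]
orientation: [[0.0, -0.446, -0.895], [-0.0, -0.895, 0.446], [-1.0, 0.0, -0.0]]
ft_force: [0.1, 0.2, -1.3]
grip_width: 0.0181
t 4.925 tcp [ 0.5261 -0.1236  0.0034] shift [  -0.2 -177.8   26.5] rot [ 0.2  -0.02 -0.02] F [ 0.1  0.2 -1.3] w 0.0181
corner in frame mm [-118.7 -174.6    3.4] yaw 18.5 F frame [ 0.1  0.2 -1.3] T [-0.05 -0.    0.02]
```

```bash
python3 -m jog '-0.1 -12 1.8 0 0 0;-0.1 -26 3.9 0 0 0;-0.1 -40 6 0 0 0;-0.1 -54 8 0 0 0;-0.1 -68 10 0 0 0;-0.1 -82 12.2 0 0 0;-0.1 -96 14.3 0 0 0;-0.1 -108 16 0.1 0 0';python3 -c "
from h import *
fgoal(-12,-30,.0035)"
```

```text
time_s: 5.92
tool_pos: [0.5601, -0.0187, 0.0034]
orientation: [[-0.0, -0.447, -0.894], [-0.0, -0.894, 0.447], [-1.0, 0.0, -0.0]]
ft_force: [0.0, -0.1, -3.0]
grip_width: 0.0181
t 5.925 tcp [ 0.5601 -0.0187  0.0034] shift [ -0.1 -68.8  10.3] rot [ 0.12 -0.01 -0.02] F [ 0.  -0.1 -3. ] w 0.0181
corner in frame mm [-53.4 -85.8   3.4] yaw 18.42 F frame [-0.  -0.1 -3. ] T [-0.04  0.01  0.03]
```

```bash
python3 -m jog '0 -12 1.8 0 0 0;0 -24 3.6 0 0 0;0 -36 5.4 0 0 0;0 -48 7.2 0.1 0 0;0 -58 8.7 0.1 0 0;0 -65 9.8 0.1 0 0;0 -68.8 10.3 0.1 0 0;0 -68.8 10.3 0.1 0 0';cat > look.py <<'E'
from h import *
import sys
k=sys.argv[1]
A=manip.camera('top')['pixels'];B=manip.camera('side')['pixels']
cv2.imwrite(f'pics/{k}_top.png',A);cv2.imwrite(f'pics/{k}_side.png',B)
cv2.imwrite(f'pics/{k}_t.png',cv2.resize(A[130:290,205:345],None,fx=3.7,fy=3.7,interpolation=cv2.INTER_CUBIC))
cv2.imwrite(f'pics/{k}_s.png',cv2.resize(B[150:270,155:335],None,fx=4.4,fy=4.4,interpolation=cv2.INTER_CUBIC))
E
python3 look.py a; python3 -c "
from h import *
fgoal(-12,-30,.0035)"
```

```text
time_s: 6.92
tool_pos: [0.5819, 0.0479, 0.0034]
orientation: [[0.0, -0.449, -0.894], [0.0, -0.894, 0.449], [-1.0, -0.0, -0.0]]
ft_force: [0.4, -0.4, -2.0]
grip_width: 0.0182
t 7.025 tcp [0.5817 0.0474 0.0034] shift [-0.1  0.   0.1] rot [ 0.   -0.01 -0.01] F [ 1.3  0.  -2.2] w 0.0182
corner in frame mm [-12.  -30.    3.4] yaw 18.3 F frame [ 1.3 -0.4 -2.2] T [ 0.05 -0.02  0.03]
```

View pics/a_t.png

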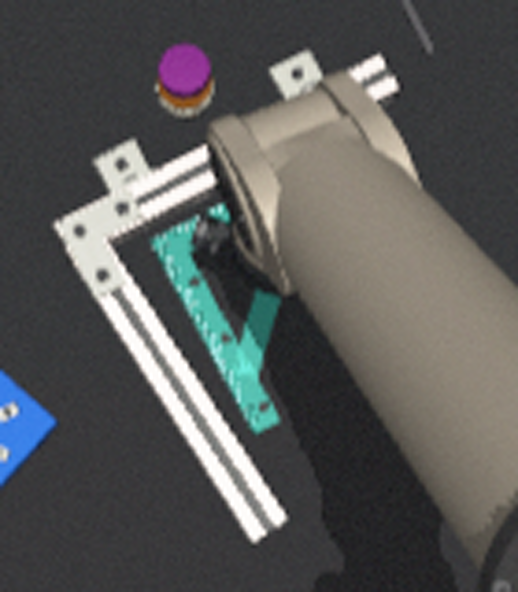

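View pics/a_s.png

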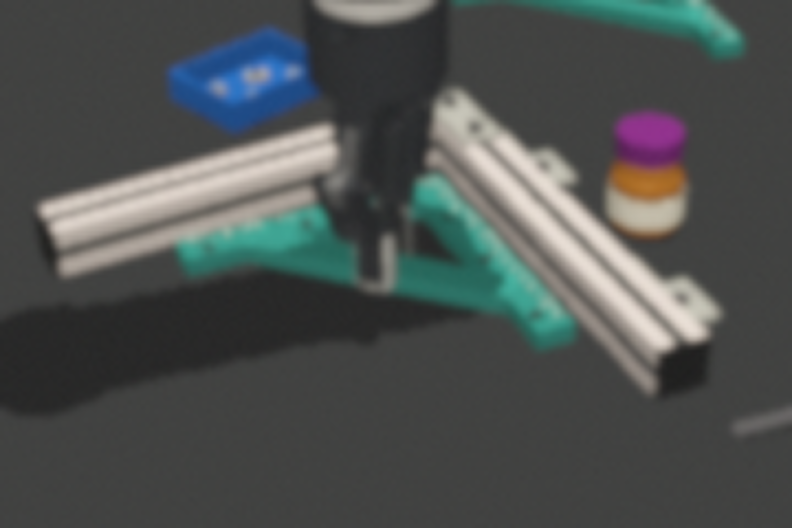

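```bash
python3 -m jog '0 -1.5 -1.5 0 0 0;0 -3 -3 0 0 0;0 -4.5 -4.5 0 0 0;0 -6 -6 0 0 0;0 -7 -7 0 0 0;0 -7 -7 0 0 0';python3 -c "
from h import *
fgoal(0,-30,.0035)"
```

```text
time_s: 7.78
tool_pos: [0.5915, 0.0507, 0.0034]
orientation: [[0.001, -0.449, -0.893], [0.0, -0.893, 0.449], [-1.0, -0.0, -0.001]]
ft_force: [0.1, 0.3, -1.5]
grip_width: 0.0177
t 7.775 tcp [0.5915 0.0507 0.0034] shift [-0.1 -1.2 -1.2] rot [ 0.01 -0.04  0.02] F [ 0.1  0.3 -1.5] w 0.0177
corner in frame mm [ -1.7 -30.    3.4] yaw 18.31 F frame [ 0.2  0.3 -1.5] T [-0.06 -0.03 -0.06]
```

```bash
python3 -m jog '0 -0.4 -0.4 0 0 0;0 -0.8 -0.8 0 0 0;0 -1.2 -1.2 0 0 0;0 -1.6 -1.6 0 0 0;0 -1.6 -1.6 0 0 0';python3 -c "
from h import *
fgoal(0,-30,.0035)"
```

```text
time_s: 8.4
tool_pos: [0.5938, 0.0514, 0.0034]
orientation: [[0.001, -0.449, -0.893], [0.0, -0.893, 0.449], [-1.0, -0.001, -0.001]]
ft_force: [-0.9, -0.0, -1.3]
grip_width: 0.0182
t 8.4 tcp [0.5938 0.0514 0.0034] shift [-0.1  0.5  0.5] rot [ 0.01 -0.05  0.03] F [-0.9 -0.  -1.3] w 0.0182
corner in frame mm [  0.7 -30.    3.4] yaw 18.31 F frame [-0.9  0.3 -1.3] T [-0.11  0.17  0.04]
```

```bash
python3 -m jog '0 -0.3 -0.3 0 0 0;0 -0.6 -0.6 0 0 0;0 -0.9 -0.9 0 0 0;0 -0.9 -0.9 0 0 0';python3 -c "
from h import *
fgoal(0,-30,.0035)"
```

```text
time_s: 8.9
tool_pos: [0.5945, 0.0517, 0.0034]
orientation: [[-0.0, -0.449, -0.893], [-0.0, -0.893, 0.449], [-1.0, 0.0, 0.0]]
ft_force: [-2.9, -0.2, 0.6]
grip_width: 0.0183
t 8.9 tcp [0.5945 0.0517 0.0034] shift [-0.1  1.1  1.1] rot [-0.    0.   -0.01] F [-2.9 -0.2  0.6] w 0.0183
corner in frame mm [  1.5 -30.    3.4] yaw 18.3 F frame [-2.9  0.7  0.6] T [-0.22  0.67  0.03]
```

```bash
python3 -m jog '0 -1.8 0.2 0 0 0;0 -3.2 1.6 0 0 0;0 -4.6 3 0 0 0;0 -6 4.4 0 0 0;0 -7.4 5.8 0 0 0;0 -8.8 7.2 0 0 0;0 -10.2 8.6 0 0 0;0 -10.9 9.3 0 0 0';python3 -c "
from h import *
fgoal(0,0,.0035)"
```

```text
time_s: 9.9
tool_pos: [0.5908, 0.0629, 0.0034]
orientation: [[-0.001, -0.451, -0.893], [-0.003, -0.893, 0.451], [-1.0, 0.003, -0.001]]
ft_force: [-2.7, -4.4, 1.9]
grip_width: 0.0182
t 9.9 tcp [0.5908 0.0629 0.0034] shift [ -0.2 -11.7  13.9] rot [-0.08 -0.03 -0.19] F [-2.7 -4.4  1.9] w 0.0182
corner in frame mm [  1.6 -18.2   3.4] yaw 18.22 F frame [-3.9 -3.3  1.9] T [-1.09  0.66 -0.04]
```

```bash
python3 -m jog '0 -2.0 0.8 0 0 0;0 -3.2 2 0 0 0;0 -4.4 3.2 0 0 0;0 -5.6 4.4 0 0 0;0 -6.8 5.6 0 0 0;0 -8 6.8 0 0 0;0 -8.7 7.5 0 0 0;0 -9.4 8.2 0 0 0';python3 look.py b;python3 -c "
from h import *
fgoal(0,0,.0035)"
```

```text
time_s: 10.9
tool_pos: [0.5881, 0.071, 0.0034]
orientation: [[-0.001, -0.452, -0.892], [-0.008, -0.892, 0.452], [-1.0, 0.007, -0.003]]
ft_force: [-1.7, -7.1, 1.3]
grip_width: 0.0181
t 11.0 tcp [0.5881 0.0712 0.0034] shift [-0.2 -5.6  7.8] rot [-0.18 -0.16 -0.41] F [-2.  -7.6  2. ] w 0.0181
corner in frame mm [ 1.8 -9.7  3.4] yaw 18.12 F frame [-4.3 -6.6  2. ] T [-1.48  0.38  0.  ]
```

View pics/b_t.png

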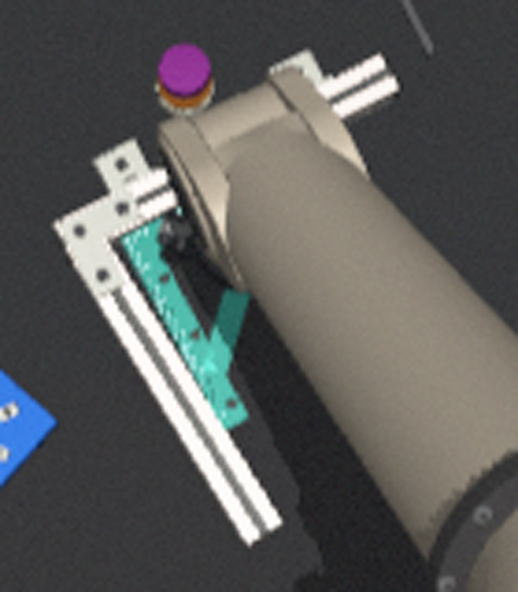

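View pics/b_s.png

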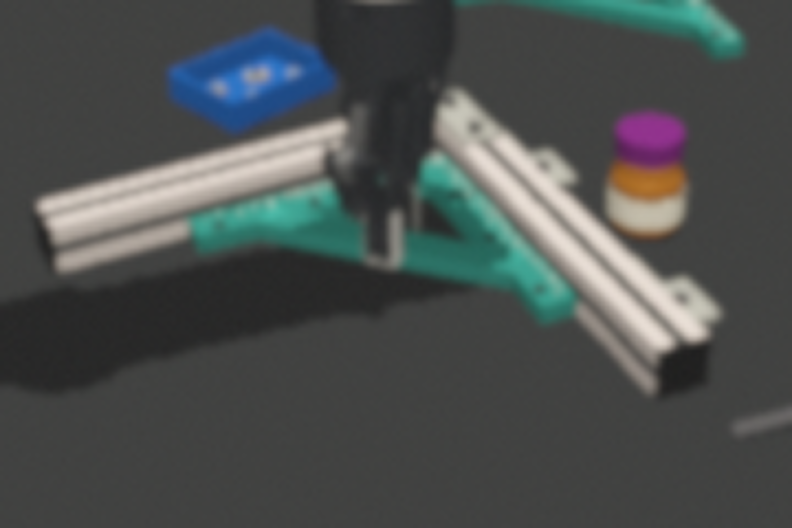

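```bash
python3 -m jog '0 -2.4 1 -0.2 -0.1 -0.4;0 -3.2 1.8 -0.2 -0.1 -0.4;0 -4 2.6 -0.2 -0.1 -0.4;0 -4.8 3.4 -0.2 -0.1 -0.4;0 -5.6 4.2 -0.2 -0.1 -0.4;0 -6.4 5 -0.2 -0.1 -0.4;0 -7.2 5.8 -0.2 -0.1 -0.4;0 -7.2 5.8 -0.2 -0.1 -0.4';python3 -c "
from h import *
fgoal(0,0,.0035)"
```

```text
time_s: 12.0
tool_pos: [0.5864, 0.076, 0.0034]
orientation: [[0.001, -0.451, -0.893], [-0.005, -0.893, 0.451], [-1.0, 0.004, -0.003]]
ft_force: [-2.6, -6.8, 1.4]
grip_width: 0.0181
t 12.0 tcp [0.5864 0.076  0.0034] shift [-0.2 -2.   4.2] rot [-0.09 -0.17 -0.26] F [-2.6 -6.8  1.4] w 0.0181
corner in frame mm [ 1.6 -4.5  3.4] yaw 18.21 F frame [-4.6 -5.6  1.4] T [-1.63  0.46  0.08]
```

```bash
python3 -m jog '0 -2.4 1 -0.1 -0.1 -0.3;0 -3.2 1.6 -0.1 -0.1 -0.3;0 -4 2.4 -0.1 -0.1 -0.3;0 -4.8 3.2 -0.1 -0.1 -0.3;0 -5.2 3.6 -0.1 -0.1 -0.3;0 -5.2 3.6 -0.1 -0.1 -0.3';python3 look.py c;python3 -c "
from h import *
fgoal(0,0,.0035)"
```

```text
time_s: 12.75
tool_pos: [0.5858, 0.0779, 0.0034]
orientation: [[0.001, -0.451, -0.892], [-0.005, -0.892, 0.451], [-1.0, 0.004, -0.003]]
ft_force: [-1.8, -7.6, 1.9]
grip_width: 0.018
t 12.85 tcp [0.5858 0.0779 0.0034] shift [-0.2 -0.6  2.7] rot [-0.11 -0.18 -0.21] F [-2.  -7.3  2. ] w 0.0181
corner in frame mm [ 1.6 -2.5  3.4] yaw 18.19 F frame [-4.2 -6.3  2. ] T [-1.67  0.45  0.05]
```

View pics/c_t.png

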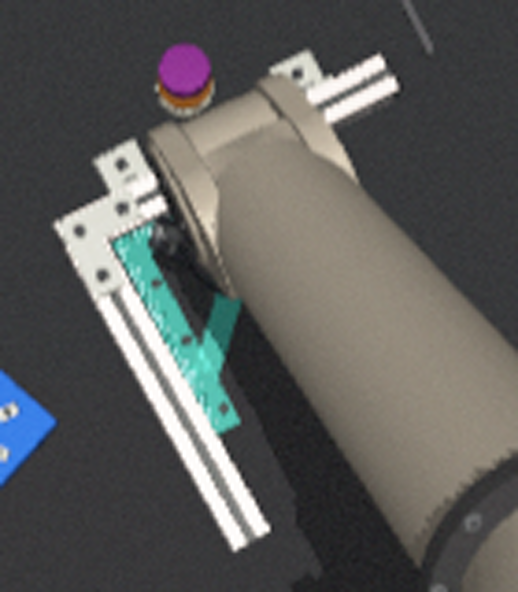

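View pics/c_s.png

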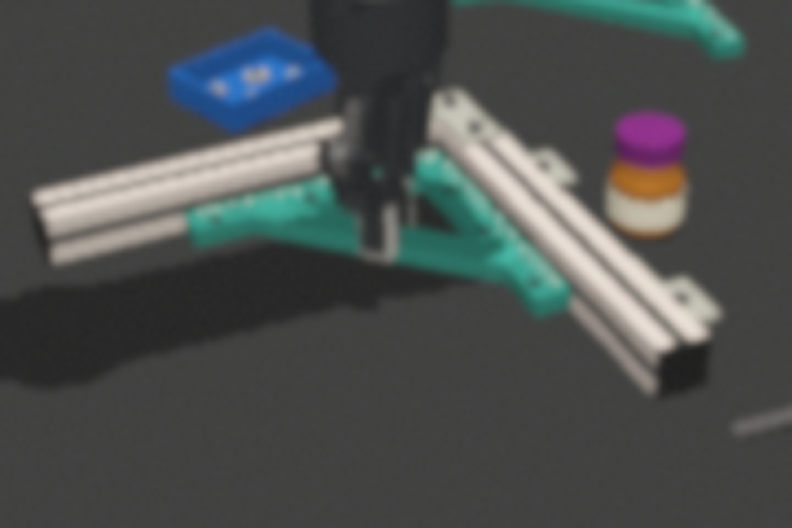

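```bash
python3 -m jog '0 -2.8 1.2 -0.1 -0.1 -0.2;0 -3.6 2 -0.1 -0.1 -0.2;0 -4.4 2.8 -0.1 -0.1 -0.2;0 -4.8 3.2 -0.1 -0.1 -0.2;0 -5.2 3.6 -0.1 -0.1 -0.2;0 -5.2 3.6 -0.1 -0.1 -0.2';python3 -c "
from h import *
fgoal(0,0,.0035)"
```

```text
time_s: 13.6
tool_pos: [0.5852, 0.0798, 0.0034]
orientation: [[0.001, -0.451, -0.892], [-0.006, -0.892, 0.451], [-1.0, 0.005, -0.003]]
ft_force: [-2.1, -7.9, 2.4]
grip_width: 0.0183
t 13.6 tcp [0.5852 0.0798 0.0034] shift [-0.1  0.8  1.3] rot [-0.13 -0.2  -0.27] F [-2.1 -7.9  2.4] w 0.0183
corner in frame mm [ 1.7 -0.5  3.4] yaw 18.17 F frame [-4.4 -6.8  2.4] T [-1.67  0.44  0.09]
```

```bash
python3 -m jog '0 -2.8 1.2 -0.1 -0.1 -0.3;0 -3.6 2 -0.1 -0.1 -0.3;0 -4.4 2.8 -0.1 -0.1 -0.3;0 -4.8 3.2 -0.1 -0.1 -0.3;0 -4.8 3.2 -0.1 -0.1 -0.3';python3 look.py d;python3 -c "
from h import *
fgoal(0,0,.0035)"
```

```text
time_s: 14.22
tool_pos: [0.5847, 0.0811, 0.0034]
orientation: [[0.001, -0.452, -0.892], [-0.005, -0.892, 0.452], [-1.0, 0.004, -0.004]]
ft_force: [-1.6, -7.2, 2.5]
grip_width: 0.0177
t 14.325 tcp [0.5847 0.0812 0.0033] shift [-0.1  1.9  0.3] rot [-0.14 -0.21 -0.23] F [-2.2 -7.9  2.4] w 0.0179
corner in frame mm [1.7 0.9 3.3] yaw 18.16 F frame [-4.6 -6.8  2.4] T [-1.63  0.5   0.07]
```

View pics/d_t.png

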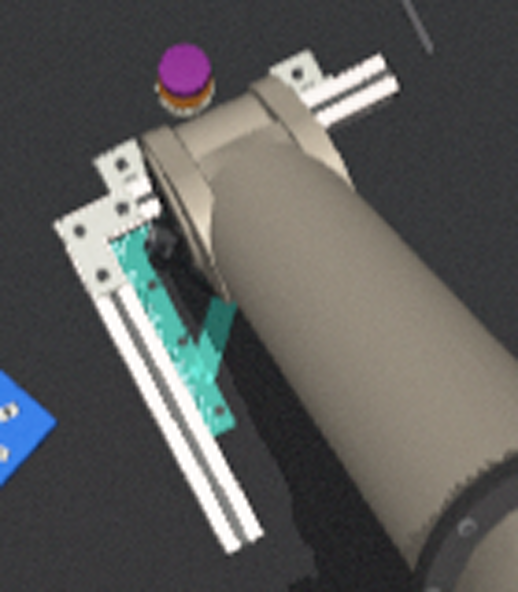

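```bash
cat > ang.py <<'E'
from h import *
import sys
from scipy.ndimage import map_coordinates
for n in("top","side"): setcal(n,manip.camera(n))
def slot(img,n,x,y,a,d,rng):
    g=cv2.cvtColor(img,cv2.COLOR_BGR2GRAY).astype(float)
    P=[];
    for t in np.linspace(*rng,40):
        w=np.array([x,y,.03])+R(a)@(np.array(d[0])+np.array(d[1])*t)
        w2=w+R(a)@np.array(d[2])*.001
        p,q=proj(n,[w,w2]); s=np.linspace(-9,9,73)
        v=map_coordinates(g,[p[1]+(q-p)[1]*s,p[0]+(q-p)[0]*s],order=1)
        m=np.clip(v.max()*0.8-v,0,None)*(np.abs(s)<7); 
        # centroid around min restricted
        i=np.argmin(np.where(np.abs(s)<5,v,999)); k=np.abs(s-s[i])<2.5; c=(m*k*s).sum()/max((m*k).sum(),1e-6)
        P.append((t,c))
    P=np.array(P); f=np.polyfit(P[:,0],P[:,1],1)
    for _ in range(3):
        r=P[:,1]-np.polyval(f,P[:,0]); k=np.abs(r)<max(2*np.median(np.abs(r)),.2); f=np.polyfit(P[k,0],P[k,1],1)
    return f,np.std((P[:,1]-np.polyval(f,P[:,0]))[k]),k.sum()
x,y,yaw=FIT[3:6]
a=cv2.imread("pics/top0.png")
f,s,k=slot(a,"top",x,y,yaw,([.015,0,0],[0,-1,0],[1,0,0]),(.06,.25)); 
dF=f[0]*1e-3; print("fixed dyaw",dF,"off mm",f[1],s,k)   # x shift along -y => yaw +
for nm,th in [("top0",FIT[6])]+[(q,float(t)) for q,t in zip(sys.argv[1::2],sys.argv[2::2])]:
    im=cv2.imread(f"pics/{nm}.png" if nm=="top0" else f"pics/{nm}_top.png")
    f,s,k=slot(im,"top",x,y,yaw+th,([0,.015,0],[-1,0,0],[0,1,0]),(.07,.235))
    # +y shift growing along -x  => theta decreases
    print(nm,"theta vs fixed",th-f[0]*1e-3-dF,"off",f[1],s,k)
E
python3 ang.py b .06 c .02 d 0
```

```text
fixed dyaw 0.0010242794114459287 off mm -1.4234379602810514 0.3650087379444329 32
top0 theta vs fixed 0.08594709795740667 off 2.108174174291529 0.3578363993211207 34
b theta vs fixed 0.0681538260318545 off 2.124496867667191 0.2928717775765761 31
c theta vs fixed 0.023744378453337402 off 1.9234387096246315 0.33055722860056175 32
d theta vs fixed 0.007091600629941255 off 2.5970944162427667 0.26494244175540516 31
```

```bash
python3 -m jog '0 -2.8 1.2 0 -0.1 -0.2;0 -3.6 2 0 -0.2 -0.2;0 -4.4 2.8 0 -0.2 -0.2;0 -4.8 3.2 0 -0.2 -0.2;0 -5 3.4 0 -0.2 -0.2;0 -5 3.4 0 -0.2 -0.2';python3 look.py e;python3 ang.py e 0; python3 -c "
from h import *
fgoal(0,0,.0035)"
```

```text
time_s: 15.18
tool_pos: [0.5846, 0.0816, 0.0034]
orientation: [[0.0, -0.454, -0.891], [-0.007, -0.891, 0.454], [-1.0, 0.006, -0.003]]
ft_force: [-1.2, -9.6, 1.2]
grip_width: 0.0182
fixed dyaw 0.0010242794114459287 off mm -1.4234379602810514 0.3650087379444329 32
top0 theta vs fixed 0.08594709795740667 off 2.108174174291529 0.3578363993211207 34
e theta vs fixed 0.0015768023213530698 off 2.105360269540891 0.34792642217537656 33
t 15.375 tcp [0.5846 0.0816 0.0034] shift [-0.1  2.1  0. ] rot [-0.28 -0.19 -0.33] F [-1.  -9.6  1.5] w 0.0182
corner in frame mm [1.9 1.1 3.4] yaw 18.01 F frame [-3.9 -8.8  1.5] T [-1.99  0.23  0.1 ]
```

```bash
python3 -m jog '0 -4.5 1.5 -0.3 -0.2 -0.3;0 -5.5 1.2 -0.6 -0.2 -0.3;0 -6.4 0.7 -0.6 -0.2 -0.3;0 -6.4 0.7 -0.6 -0.2 -0.3;0 -6.4 0.7 -0.6 -0.2 -0.3';python3 look.py f;python3 ang.py f 0; python3 -c "
from h import *
fgoal(0,0,.0035)"
```

```text
time_s: 16.0
tool_pos: [0.5847, 0.0816, 0.0033]
orientation: [[-0.006, -0.448, -0.894], [-0.008, -0.894, 0.448], [-1.0, 0.01, 0.002]]
ft_force: [-6.5, -9.8, 8.3]
grip_width: 0.0182
fixed dyaw 0.0010242794114459287 off mm -1.4234379602810514 0.3650087379444329 32
top0 theta vs fixed 0.08594709795740667 off 2.108174174291529 0.3578363993211207 34
f theta vs fixed 0.002278011989123273 off 2.19428714295445 0.3737739792184075 35
t 16.2 tcp [0.5847 0.0816 0.0033] shift [-0.1  2.2  0. ] rot [ 0.11  0.12 -0.55] F [ -7.  -10.4   8.3] w 0.0176
corner in frame mm [1.4 1.7 3.3] yaw 18.41 F frame [-9.9 -7.6  8.3] T [-2.1   1.5  -0.12]
```

View pics/f_t.png

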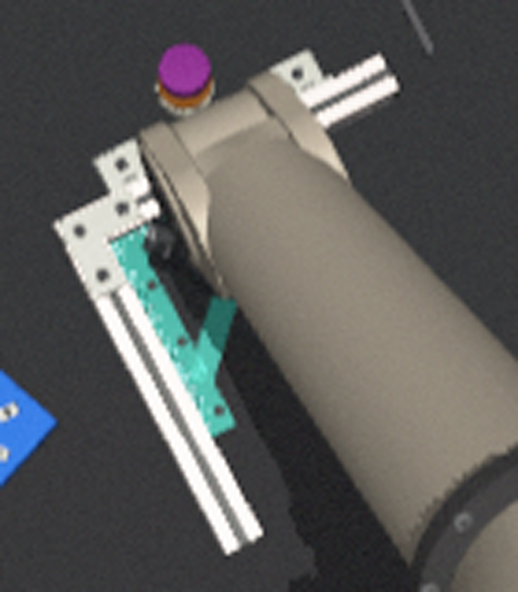

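View pics/f_s.png

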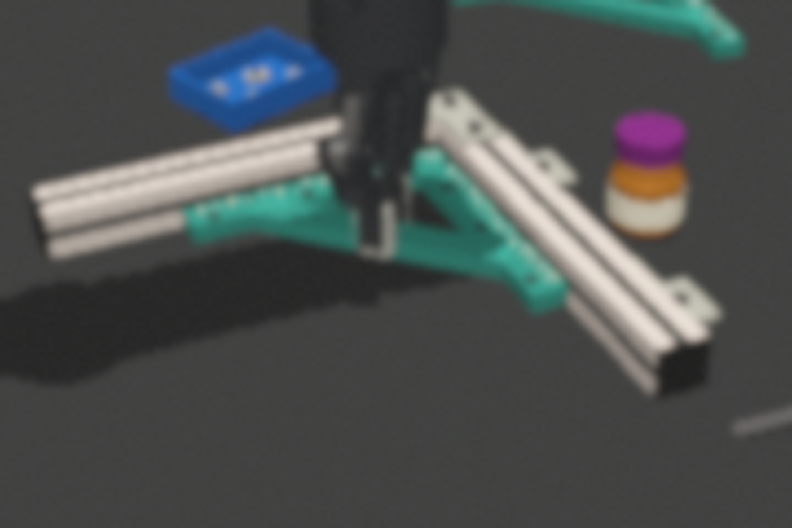

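```bash
python3 -m jog '-0.4 -5 0.7 0 0.1 -0.5;-0.4 -6.4 1.1 0 0.1 -0.9;-0.4 -6.4 1.1 0 0.1 -0.9;-0.4 -6.4 1.1 0 0.1 -0.9;-0.4 -6.4 1.1 0 0.1 -0.9;-0.4 -6.4 1.1 0 0.1 -0.9';python3 look.py g;python3 ang.py f 0 g 0; python3 -c "
from h import *
fgoal(0,0,.0035)
a=cv2.imread('pics/g_top.png'); cv2.imwrite('pics/g_z.png',cv2.resize(a[180:260,225:290],None,fx=7,fy=7,interpolation=cv2.INTER_CUBIC))
a=cv2.imread('pics/g_side.png'); cv2.imwrite('pics/g_zs.png',cv2.resize(a[170:230,190:300],None,fx=7,fy=7,interpolation=cv2.INTER_CUBIC))
"
```

```text
time_s: 16.95
tool_pos: [0.5847, 0.0816, 0.0034]
orientation: [[-0.003, -0.45, -0.893], [-0.002, -0.893, 0.45], [-1.0, 0.003, 0.001]]
ft_force: [-5.7, -9.7, 5.0]
grip_width: 0.0186
fixed dyaw 0.0010242794114459287 off mm -1.4234379602810514 0.3650087379444329 32
top0 theta vs fixed 0.08594709795740667 off 2.108174174291529 0.3578363993211207 34
f theta vs fixed 0.002278011989123273 off 2.19428714295445 0.3737739792184075 35
g theta vs fixed 0.0017250019468073288 off 2.1729038472012987 0.38883153965012607 36
t 17.15 tcp [0.5846 0.0816 0.0034] shift [-0.1  2.2  0. ] rot [-0.07  0.09 -0.16] F [-5.  -9.9  5.9] w 0.0182
corner in frame mm [1.6 1.4 3.4] yaw 18.23 F frame [-7.9 -7.8  5.9] T [-2.26  1.19  0.03]
```

View pics/g_z.png

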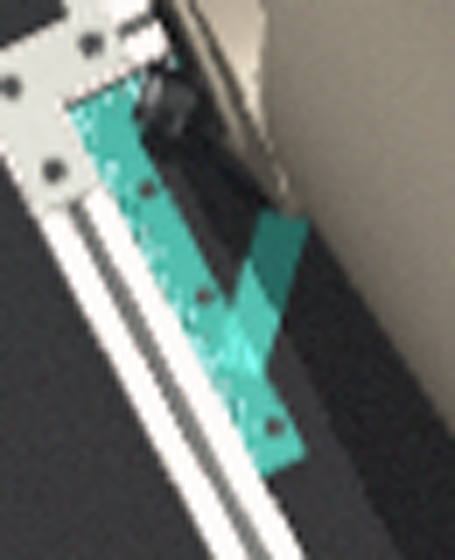

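View pics/g_zs.png

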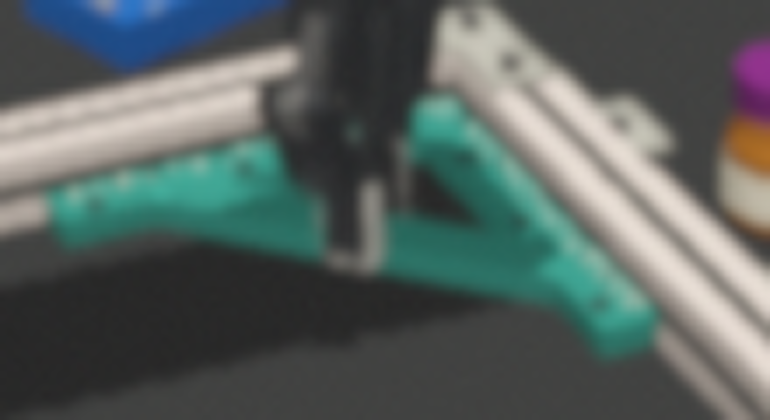

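```bash
python3 -m jog '-0.2 -6.4 0.7 0 0.1 -0.2;-0.2 -7.5 1.3 0 0.1 -0.5;-0.2 -8.5 1.8 0 0.1 -0.5;-0.2 -8.5 1.8 0 0.1 -0.5;-0.2 -8.5 1.8 0 0.1 -0.5;-0.2 -8.5 1.8 0 0.1 -0.5';python3 look.py h;python3 ang.py h 0|tail -1; python3 -c "
from h import *
fgoal(0,0,.0035)"
```

```text
time_s: 17.9
tool_pos: [0.5847, 0.0817, 0.0033]
orientation: [[-0.003, -0.454, -0.891], [-0.005, -0.891, 0.454], [-1.0, 0.006, 0.001]]
ft_force: [-7.8, -13.4, 8.8]
grip_width: 0.0178
h theta vs fixed 0.0014785071154743026 off 2.112584707180467 0.3650823930142758 35
t 18.1 tcp [0.5846 0.0817 0.0033] shift [-0.2  2.2 -0. ] rot [-0.27  0.04 -0.33] F [ -6.3 -13.6   8.4] w 0.0181
corner in frame mm [1.9 1.2 3.3] yaw 18.03 F frame [-10.3 -10.9   8.4] T [-2.93  1.43  0.14]
```

TCP stayed put under a harder push, so the square is seated. I'll ease back to a light push with the yaw trimmed.

```bash
python3 -m jog '-0.4 -6.5 1 -0.3 0 -0.4;-0.4 -6.2 0.7 -0.5 0 -0.6;-0.4 -6.2 0.7 -0.5 0 -0.6;-0.4 -6.2 0.7 -0.5 0 -0.6;-0.4 -6.2 0.7 -0.5 0 -0.6;-0.4 -6.2 0.7 -0.5 0 -0.6;-0.4 -6.2 0.7 -0.5 0 -0.6;-0.4 -6.2 0.7 -0.5 0 -0.6';python3 look.py i;python3 ang.py i 0|tail -1; python3 -c "
from h import *
fgoal(0,0,.0035)"
```

```text
time_s: 19.1
tool_pos: [0.5846, 0.0816, 0.0033]
orientation: [[-0.004, -0.449, -0.894], [-0.003, -0.894, 0.449], [-1.0, 0.004, 0.002]]
ft_force: [-6.7, -10.6, 6.1]
grip_width: 0.0183
i theta vs fixed 0.0023791217682902427 off 2.2012356909174264 0.36770451383249086 34
t 19.3 tcp [0.5847 0.0816 0.0034] shift [-0.1  2.2  0. ] rot [ 0.04  0.13 -0.24] F [-7.1 -9.   4.8] w 0.0179
corner in frame mm [1.5 1.6 3.4] yaw 18.34 F frame [-9.5 -6.3  4.8] T [-2.17  1.33 -0.04]
```

View pics/i_top.png

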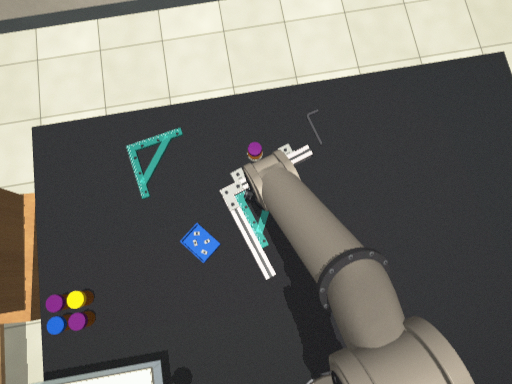

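View pics/i_s.png

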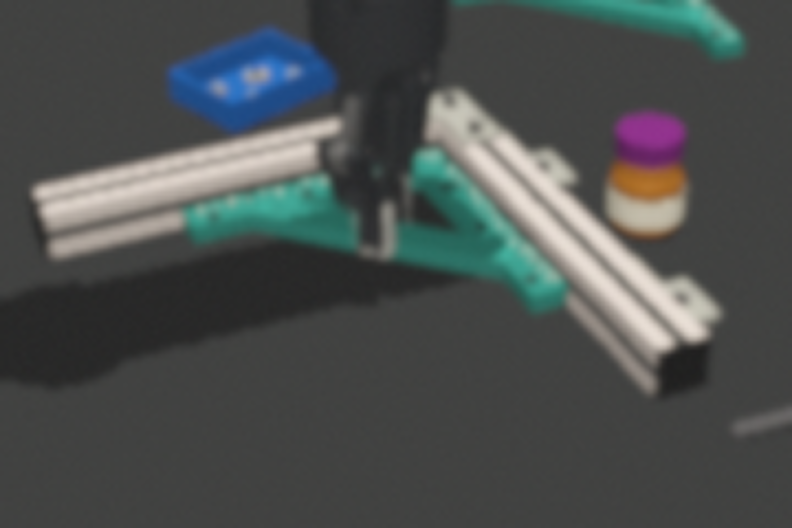

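```bash
python3 -c "
from plant import manip
print(manip.finish_job())"
```

```text
the job is handed in; nothing more can be done
None
```

I gripped the rightmost teal square across its brace and slid it over the bench, first against the fixed rail and then along it, pushing the loose rail out until the corner seated. I handed the job in at about 19.3 s, still gripping it at 60 N.

- **Push:** the last reading was about 9.5 N against the fixed rail and 6.3 N against the loose rail. About 5 N of downward press on the bench remained.
- **Seating:** a harder push of about 11 N on both rails moved the tool by no more than about 0.1 mm. The pictures show no gap where the edges are visible, but the gripper and arm hide part of the contact with the fixed rail.
- **Loose rail angle:** the top picture puts it at 0.0015 to 0.0024 rad, within that measurement's noise of about 0.002 rad. It started at 0.086 rad.
- **What disagreed:** the seated tool reading puts the square's corner about 1.5 mm off my first camera estimate in both x and y. That is within the 2 mm camera calibration. The tool also tilted by about 0.3° under the push.
- **Bystanders:** the jar, parts tray and hex key look unmoved in the last picture.

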